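# Measure an oak shelf with a pocket tape

### The arm

A 6-joint arm with a two-finger parallel gripper is mounted at the origin on the work surface. World frame = base frame: x ahead of the robot, y to its left, z up, the work surface at z = 0. Lengths are in m, angles in rad, forces in N, time in s.
With the tool pointing down it reaches from about 0.3 to 0.75 m from the base axis. Payload 8.5 kg.
Tool frame: the origin (TCP) lies midway between the tips of the shut fingers; the grasp point (between the pads) lies 19 mm behind it (manip.hold_point_z is the z of the grasp point in the tool frame, in m); z points along the fingers, y is the line along which they close (so a half turn about z gives the same grasp; the last joint's range is limited). The gripper opens to 85 mm and grips with 20 to 120 N. Pads are 22 mm wide; open, the fingers measure 114 mm over their backs; the gripper's body (76 mm by 85 mm) begins 54 mm behind the grasp point. The pads swing forward as they close: fully open they stand 13 mm farther back than shut.
Start: joints at [0.942, 0.381, 1.297, -0, 1.464, -0.215], TCP at [0.221, 0.504, 0.192] pointing down, gripper open.
Joint ranges: [-3.11, 3.11], [-0.89, 2.33], [0.22, 2.48], [-1.42, 4.56], [0.17, 2.85], [-2.88, 2.88]. Speed limits (rad/s): [2.39, 2.39, 3.14, 3.14, 3.14, 3.14].

### API

Orientations are given as a unit quaternion [x, y, z, w].
In Python, from plant import get_obs, optics, manip, models gives the robot as it stands.
- The arm moves only by the tool carry_out, never from a script. Its argument "motion" is a list of rows, each a list of 5 numbers: the finger opening in m, from 0 to 0.0854, then the shift along the tool's x, y, z in m, then the turn about the tool's z in degrees. A call has 1 to 10 rows; each row shifts and turns the commanded pose from where the row before left it, along the tool's axes as they then stand; what a row does not reach is not made up. A row lasts 1/12 s, in which the tool goes at most 41.7 mm and 7.16 degrees, less where a joint would pass 70% of its speed; a pose out of reach is approached as far as the arm can. A call is refused whole if a number of a shift passes 0.0417 or a number of a turn 7.16, either way. A call with a gripper value outside its range is refused whole. The fingers move at their own pace and stop on an object; "force" is the grip in N (left out, the last holds). Time passes only in rows, so rows that do not move let the fingers close. It gives the time, the measured TCP pose, the force, the opening and the grip force at its end, in the units of the state.
- get_obs(): the state, without advancing time (a new reading comes with each control period).
- optics.capture(name): name is "scene" or "top" or "wrist"; returns a dict with "img" (420x560x3 uint8, blue, green, red), "camera_matrix" (3x3 intrinsics, pixels), "k1" (the pictures are not rectified: a ray, as slopes to the right and down, at radius r is drawn at 1 + k1 r^2 times it, then the intrinsics apply), "R" (3x3) and "t" (3): a world point X has camera coordinates R X + t; the wrist camera has in their place "tool_from_camera" (4x4, takes a point from camera to tool coordinates, whose origin is the TCP and whose axes are the flange's). Camera axes: x right, y down, z forward; pixel columns grow to the right and rows downward; lengths in m; the calibration is good to about 2 mm. A picture is of the moment at which its call begins: read the wrist's pose just before it. There is no depth.
- manip.close_job(): hands the job in; it is judged then, once.
Trained networks look in a picture, given as the dict that the camera call returned (one of the last four; its "shot" number tells which), for a name from the list of things; names that differ only in an ending like _2 or _b are one class to them, and where a whole thing is asked for, a point or a joint stands for the part that bears it (a point fixed in the world has none). Each returns a list of dicts, best first, with "conf" (0 to 1); they miss things now and then, are a little off and sometimes report something else, mostly with a low value. They report only what shows in the picture. A call takes as long as a camera call.
- models.search_frame(target, picture): "location" ([x, y, z] in m, in world coordinates, good to about 4 mm: the middle of the surface that is visible of it).
The state is a dict: "time_s": time; "q": joint angles; "dq": joint speeds; "tau": joint torques, N m; "ee_pos": TCP position; "tool_rot": TCP orientation; "contact_force": force on the tool from outside, world axes, zero at the start; "ft_torque": the same for the moment, N m; "grip_width": finger opening in m; "gripper_force": force on a finger pad.
Only numpy, scipy, OpenCV 4.12 (cv2) and the standard library are available. Lean on these libraries where they do the work, as an engineer would, in place of code of your own. Each camera call takes 0.05 s, during which the arm holds its last target. There are 200 camera calls.

### The job

Measure the loose oak shelf board with the pocket tape measure: hook the tape's steel end over one end of the board, draw the case straight along the board until the mouth of the case is level with the board's other end, and keep it there for about two seconds so that the length can be read. Then ease the case back so that the blade runs in gently, without snapping, and leave the tape standing upright on the board with its blade fully in. Do not shift the board or disturb the other things on the table.

Things in the scene. Friction and masses are not known exactly. Their poses are not given: they have to be found in the camera images.
- tape: Grey pocket tape measure standing upright on a closed book; 0.2 kg. Case 65 mm long (x), 32 mm thick (y; flat parallel sides to grip), 62 mm high; above 36 mm it reaches only from x = -30 to +21 mm. Origin: centre of its flat underside; z up; x points to the mouth. The steel hook hangs 9 mm below the underside, past the book's edge at the start; on the board it hangs down over the board's end.
- tape_mouth (a point): The mouth of the case: middle of the bottom of its front face, 32.5 mm ahead (+x) of the tape's origin and 2.5 mm above its underside.
- tape_hook (a point): Inner (case-side) face of the hook at the underside of the blade, on the blade's centre line. With the blade fully in it lies 12 mm ahead of the mouth, 44.5 mm ahead of the tape's origin. The hook is a steel plate 20 mm wide and 2.5 mm thick that hangs 11.5 mm below this point. It moves with the blade.
- tape_blade (a joint): How far the stiff, white, 19 mm wide blade is drawn out, m: 0 = fully in (hook 12 mm ahead of the mouth), stop at 0.300. Sprung: about 1.5 N starts it, about 2 N holds it at 0.25; let go, it runs in at once. Hooked over one end of the board with the mouth at the other end it reads 0.248.
- shelf: Plain solid oak shelf board lying flat and loose on the table, 150 mm wide (its x), 260 mm long (its y), 27 mm thick, 0.7 to 1 kg. Origin: centre of its underside; z up. It stays put by its weight if it is not pushed.
- shelf_left_end (a point): Middle of the top edge of the board's +y end (130 mm from its centre, 27 mm above the table).
- shelf_right_end (a point): Middle of the top edge of the board's -y end (130 mm from its centre, 27 mm above the table).
- book: Closed grey book lying flat, 200 mm (its x) by 130 mm (its y), 22 mm thick; the tape stands on it, close to its +y edge and facing that edge. Origin: centre of its underside. Bystander.
- jar: Empty glass jar with a steel twist cap, 80 mm across, 120 mm tall. Origin: centre of its underside. Bystander.
- bowl: Stoneware bowl, 140 mm across, 60 mm high. Origin: centre of its underside. Bystander.
- coaster: Round stainless steel coaster, 95 mm across, 6 mm thick. Origin: centre of its underside. Bystander.
- car: Yellow plastic toy car, 105 mm long (its x), 46 mm wide, 51 mm high. Origin: centre of its underside. Bystander.
- bookend: Solid oak bookend, L-shaped, foot 100 by 110 mm, 140 mm tall. Origin: centre of its underside. Bystander.
- screwdriver: Screwdriver lying on the table, 200 mm long. Origin: under its middle. Bystander.
- bracket: Dark steel L-shaped shelf bracket with a diagonal brace, foot 120 mm long (its x), upright arm 90 mm tall at its -x end, 24 mm wide. Origin: underside of the foot's middle. Bystander.

How it is judged:
By the outcome, as a careful person would: the job done as asked, in the order asked, and still so for the second after the job is handed in, with the robot touching nothing.
It also fails if it takes over 61 s, if anything falls off the work surface, if the arm or the gripper's body presses on something with over 40 N, if the wrist force passes 120 N, or if a joint passes its speed limit or range.

## Working session

There is one attempt and no reset: what is moved stays moved. The work goes in short steps, Python scripts to look and compute and a tool call to move; the robot and the scene stay as the last step left them, time stands still between calls to the robot, and variables do not carry over. Pictures are saved under pics/ and viewed, at most 10 in all, crops included, and the job is handed in when it is done.

Besides the shell and the picture viewer there is one more tool, called after ">>>" as name([rows], argument=value, ...), one row to a line, values as JSON. carry_out: Moves the arm, as the interface text tells. Its arguments: {"type":"object","properties":{"motion":{"type":"array","items":{"type":"array","items":{"type":"number"}}},"force":{"type":"number"}},"required":["motion"]}

```bash
ls; mkdir -p pics; python3 - <<'E'
from plant import get_obs, optics, manip, models
import cv2
o=get_obs();print(o, manip.hold_point_z)
for c in ("scene","top"):
    p=optics.capture(c); cv2.imwrite(f"pics/{c}0.png",p["img"])
    print(c,p["camera_matrix"],p["k1"],p["R"],p["t"])
    for n in ["tape","tape_hook","shelf","book","jar","bowl","coaster","car","bookend","screwdriver","bracket"]:
        r=models.search_frame(n,p); print(n,[(x["location"],round(x["conf"],2)) for x in r[:2]])
E
```

```text
pics
{'time_s': 0.0, 'q': array([ 9.41689912e-01,  3.81205358e-01,  1.29827829e+00, -3.45687489e-05,
        1.46361339e+00, -2.15338868e-01]), 'dq': array([ 0.00060384, -0.00081859, -0.00071517,  0.0009763 ,  0.00051247,
        0.00048655]), 'tau': array([-1.14854622e-03, -4.48460376e+01, -2.31273544e+01, -3.25148294e-04,
        4.91782761e-03, -7.90551599e-05]), 'ee_pos': array([0.22094644, 0.50327247, 0.19100089]), 'tool_rot': array([ 2.05409246e-01,  9.78675879e-01, -6.93176837e-04, -2.92565372e-04]), 'contact_force': array([-0.70621474, -0.14595284,  0.19867384]), 'ft_torque': array([-0.00818599,  0.05895581, -0.01990925]), 'gripper_force': 0.0, 'grip_width': 0.08547368550262427} -0.0187
scene [[432.98267617   0.         283.76990855]
 [  0.         432.98267617 210.37698636]
 [  0.           0.           1.        ]] 0.029903574205692018 [[-0.68635345  0.72722672  0.00776119]
 [ 0.45851758  0.4409812  -0.77155506]
 [-0.564518   -0.52600084 -0.6361152 ]] [ 0.36626836 -0.21981594  1.48406046]
tape [([0.5329, -0.295, 0.0576], 0.91)]
tape_hook [([0.6387, 0.4322, 0.0019], 0.48)]
s
[... 573 characters left out ...]
9e-02 -9.99842387e-01  3.29265379e-03]
 [-9.90140926e-01 -1.77342298e-02 -1.38947629e-01]
 [ 1.38984122e-01 -8.36120806e-04 -9.90294257e-01]] [0.00440681 0.56968706 1.17072885]
tape [([0.5165, -0.2965, 0.08], 0.84)]
tape_hook [([0.5204, 0.1222, 0.0271], 0.44)]
shelf [([0.5238, 0.129, 0.0223], 0.85)]
book [([0.4862, -0.3449, 0.021], 0.56)]
jar [([0.7615, -0.0301, 0.1183], 0.61)]
bowl [([0.8145, 0.1519, 0.03], 0.98)]
coaster [([0.7095, -0.2086, 0.0042], 0.68)]
car [([0.4624, 0.443, 0.0303], 0.92)]
bookend [([0.6863, -0.388, 0.0323], 0.97), ([0.5182, 0.1248, 0.0261], 0.49)]
screwdriver [([0.3516, 0.2995, 0.0243], 0.67)]
bracket [([0.6482, 0.436, 0.0059], 0.84), ([0.3516, 0.2993, 0.0253], 0.21)]
```

View pics/scene0.png

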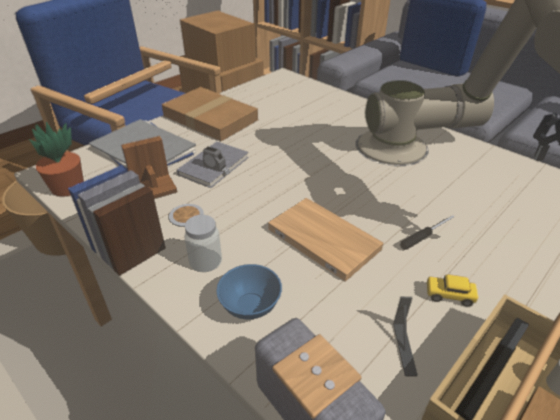

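View pics/top0.png

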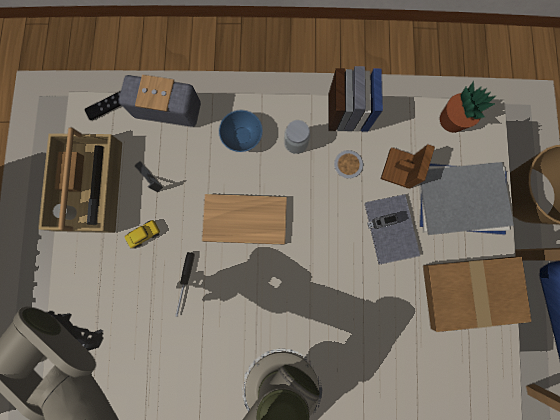

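The scene picture shows the tape on the grey book at about (213,157) and the board at (325,237). In the top picture the tape is at (387,220), facing left (+y), and the board's corners are near (204,194) and (284,243). I'll raise and turn the tool first.

>>> carry_out([
  [0.0854, 0, 0, -0.018, 6.6],
  [0.0854, 0, 0, -0.018, 6.6],
  [0.0854, 0, 0, -0.018, 6.6],
  [0.0854, 0, 0, -0.018, 6.6],
  [0.0854, 0, 0, -0.018, 6.6],
  [0.0854, 0, 0, -0.018, 6.6],
  [0.0854, 0, 0, -0.018, 6.6],
  [0.0854, 0, 0, -0.018, 6.6],
  [0.0854, 0, 0, -0.018, 6.6],
  [0.0854, 0, 0, -0.018, 6.6],
])

```text
time_s: 2.03
ee_pos: [0.221, 0.5034, 0.3726]
tool_rot: [0.707, 0.707, 0.0, -0.0]
contact_force: [-0.4, 0.3, -0.2]
grip_width: 0.0859
gripper_force: 0.0
```

```bash
cat > h.py <<'E'
from plant import get_obs, optics, manip, models
import numpy as np, cv2
from scipy.spatial.transform import Rotation as Ro
def pose(o=None):
    o=o or get_obs(); return np.array(o["ee_pos"]),Ro.from_quat(o["tool_rot"]).as_matrix()
def cap(c):
    p0,R=pose(); p=optics.capture(c)
    if c=="wrist":
        T=np.array(p["tool_from_camera"]); Rw=R@T[:3,:3]; C=R@T[:3,3]+p0
        p["R"]=Rw.T; p["t"]=-Rw.T@C
    return p
def pix2w(p,uv,z):
    K=p["camera_matrix"]; d=(np.atleast_2d(uv)-K[:2,2])/[K[0,0],K[1,1]]
    s=d.copy()
    for _ in range(8): s=d/(1+p["k1"]*(s**2).sum(1,keepdims=True))
    r=np.c_[s,np.ones(len(s))]@p["R"]; C=-p["R"].T@p["t"]
    return C+r*((z-C[2])/r[:,2:])
def w2pix(p,X):
    c=np.atleast_2d(X)@p["R"].T+p["t"]; s=c[:,:2]/c[:,2:]
    s=s*(1+p["k1"]*(s**2).sum(1,keepdims=True)); K=p["camera_matrix"]
    return s*[K[0,0],K[1,1]]+K[:2,2]
def to(x,y,z):
    p,R=pose(); return R.T@(np.array([x,y,z])-p)
def yaw():
    p,R=pose(); return np.degrees(np.arctan2(R[1,0],R[0,0]))
E
python3 - <<'E'
from h import *
print(pose()[0],yaw(),get_obs()["q"])
p=cap("wrist");print(p["tool_from_camera"],p["camera_matrix"][0,0]); cv2.imwrite("pics/w1.png",p["img"])
print(to(0.53,0.2,.37),to(.52,-.2,.3))
p=cap("top");print(pix2w(p,[(204,194),(286,196),(284,243),(202,241)],.027).round(4))
print(pix2w(p,[(405,214),(370,226)],.06).round(4))
E
```

```text
[0.22101324 0.50344879 0.37256082] 89.96772597245459 [9.41741050e-01 3.27603771e-01 8.72366534e-01 4.35342162e-05
 1.94157577e+00 9.42320113e-01]
[[ 8.02518036e-04 -9.47361648e-01 -3.20164432e-01  8.20380376e-02]
 [ 9.99999652e-01  8.32624595e-04  4.28565649e-05 -2.18810725e-04]
 [ 2.25976114e-04 -3.20164355e-01  9.47361987e-01 -1.82183805e-01]
 [ 0.00000000e+00  0.00000000e+00  0.00000000e+00  1.00000000e+00]] 299.49840607280936
[-0.30158448  0.31085275  0.00568203] [-0.70197578  0.30366339  0.07376374]
[[ 5.946e-01  2.557e-01  2.700e-02]
 [ 5.928e-01 -4.300e-03  2.700e-02]
 [ 4.446e-01 -3.000e-04  2.700e-02]
 [ 4.461e-01  2.554e-01  2.700e-02]]
[[ 0.5382 -0.3709  0.06  ]
 [ 0.4994 -0.2619  0.06  ]]
```

>>> carry_out([
  [0.0854, -0.033, 0.025, 0, 0],
  [0.0854, -0.033, 0.025, 0, 0],
  [0.0854, -0.033, 0.025, 0, 0],
  [0.0854, -0.033, 0.025, 0, 0],
  [0.0854, -0.033, 0.025, 0, 0],
  [0.0854, -0.033, 0.025, 0, 0],
  [0.0854, -0.033, 0.025, 0, 0],
  [0.0854, -0.033, 0.025, 0, 0],
  [0.0854, -0.033, 0.025, 0, 0],
  [0.0854, -0.033, 0.025, 0, 0],
])

```text
time_s: 2.97
ee_pos: [0.4734, 0.1729, 0.3707]
tool_rot: [0.704, 0.71, -0.0, -0.0]
contact_force: [1.0, 1.4, -0.7]
grip_width: 0.0855
gripper_force: 0.0
```

>>> carry_out([
  [0.0854, -0.033, 0.012, 0, 0],
  [0.0854, -0.033, 0.012, 0, 0],
  [0.0854, -0.033, 0.012, 0, 0],
  [0.0854, -0.033, 0.012, 0, 0],
  [0.0854, 0, 0, 0, 0],
  [0.0854, 0, 0, 0, 0],
])

```text
time_s: 3.47
ee_pos: [0.5217, 0.0417, 0.3701]
tool_rot: [0.705, 0.709, -0.001, -0.001]
contact_force: [0.3, -0.1, 0.4]
grip_width: 0.0858
gripper_force: 0.0
```

```bash
python3 - <<'E'
from h import *
print(pose()[0],yaw(),get_obs()["q"])
p=cap("wrist"); cv2.imwrite("pics/w2.png",p["img"])
np.savez("w2.npz",**{k:p[k] for k in("R","t","camera_matrix","k1","img")})
print(w2pix(p,[(.594,.256,.027),(.594,-.002,.027),(.445,-.002,.027),(.445,.256,.027)]))
E
```

```text
[0.52174595 0.04165588 0.37011546] 90.26945429417972 [-1.46794649e-01  2.74753790e-01  9.55011014e-01  8.08050112e-05
  1.91426975e+00 -1.51470928e-01]
[[325.82100416  18.79225286]
 [317.68662918 183.74374946]
 [234.74926541 183.24723302]
 [228.20643958  18.25058306]]
```

View pics/w2.png

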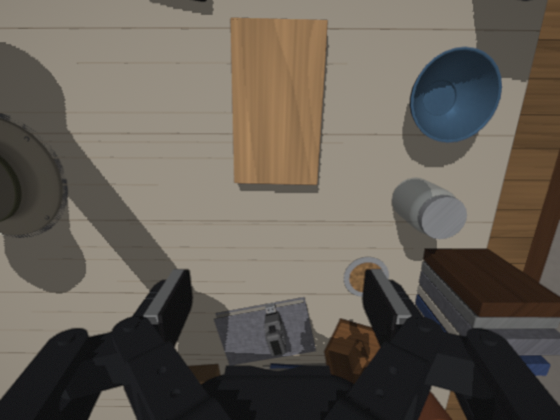

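The wrist picture shows the board's corners at (231,18), (327,20), (318,185) and (235,184), within 2 px of where the top view put them. The tape is near (273,330), with its hook towards the board. Next I'll move above it.

>>> carry_out([
  [0.0854, -0.031, 0, 0.008, -0.9],
  [0.0854, -0.031, 0, 0.008, -0.9],
  [0.0854, -0.031, 0, 0.008, -0.9],
  [0.0854, -0.031, 0, 0.008, -0.9],
  [0.0854, -0.031, 0, 0.008, -0.9],
  [0.0854, -0.031, 0, 0.008, -0.9],
  [0.0854, -0.031, 0, 0.008, -0.9],
  [0.0854, -0.031, 0, 0.008, -0.9],
  [0.0854, -0.031, 0, 0.008, -0.9],
  [0.0854, -0.031, 0, 0.008, -0.9],
])

```text
time_s: 4.35
ee_pos: [0.5452, -0.2655, 0.2913]
tool_rot: [0.646, 0.763, 0.0, 0.0]
contact_force: [1.1, -0.6, -0.2]
grip_width: 0.0854
gripper_force: 0.0
```

>>> carry_out([
  [0.0854, 0, 0, 0, 0],
  [0.0854, 0, 0, 0, 0],
])

```text
time_s: 4.52
ee_pos: [0.545, -0.2654, 0.2904]
tool_rot: [0.647, 0.762, 0.0, -0.001]
contact_force: [-1.0, 1.1, 0.3]
grip_width: 0.0852
gripper_force: 0.0
```

```bash
python3 - <<'E'
from h import *
print(pose()[0],yaw(),get_obs()["q"])
p=cap("wrist"); cv2.imwrite("pics/w3.png",p["img"])
np.savez("w3.npz",**{k:p[k] for k in("R","t","camera_matrix","k1","img")})
for n in("tape","tape_hook","tape_mouth","book"): print(n,[(x["location"],round(x["conf"],2)) for x in models.search_frame(n,p)[:2]])
# board fits
def fit(p,z,u0):
    h=cv2.cvtColor(p["img"],cv2.COLOR_BGR2HSV); m=cv2.inRange(h,(5,70,60),(22,255,255))
    n,l,s,c=cv2.connectedComponentsWithStats(m); k=l[u0[1],u0[0]]
    cs,_=cv2.findContours((l==k).astype(np.uint8),cv2.RETR_EXTERNAL,cv2.CHAIN_APPROX_NONE)
    c=max(cs,key=len)[:,0,:].astype(float); w=pix2w(p,c,z)[:,:2]
    r=cv2.minAreaRect((w*1000).astype(np.float32)); print(r,s[k]); print(cv2.boxPoints(r).round(1).tolist())
w2=np.load("w2.npz"); fit({k:w2[k] for k in w2},.027,(280,100))
fit(cap("top"),.027,(245,220))
E
```

```text
[ 0.54501843 -0.26539806  0.29038295] 99.34350407877396 [-6.48353246e-01  4.44132950e-01  9.16391307e-01  2.73664157e-04
  1.78329095e+00 -8.11371937e-01]
tape [([0.5179, -0.2999, 0.0784], 0.78), ([0.7611, -0.0543, 0.0989], 0.4)]
tape_hook [([0.5072, -0.2732, 0.0239], 0.69)]
tape_mouth [([0.5182, -0.2981, 0.0788], 0.69)]
book [([0.4847, -0.3366, 0.0224], 0.64)]
((520.1796875, 126.79670715332031), (259.634033203125, 149.84280395507812), 89.05442810058594) [  230    17    98   168 15040]
[[443.1000061035156, -1.7999999523162842], [592.9000244140625, -4.199999809265137], [597.2000122070312, 255.39999389648438], [447.3999938964844, 257.79998779296875]]
((518.8779907226562, 125.89618682861328), (259.4593811035156, 149.97874450683594), 88.95411682128906) [ 202  194   85   50 3924]
[[441.5, -2.4000000953674316], [591.5, -5.199999809265137], [596.2000122070312, 254.1999969482422], [446.29998779296875, 257.0]]
```

View pics/w3.png

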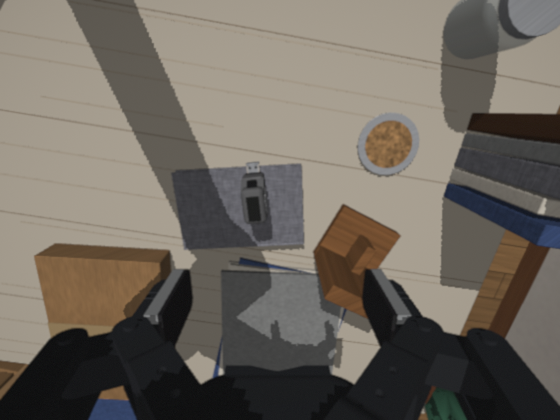

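The board sits at (0.5195, 0.1265) with its long axis at 89.0°, and its fitted size (260 x 150 mm) agrees with the stated one. The picture shows the tape's hook at (253,167) and its body at (254,205), between the fingers. I'll zoom in on the tape.

```bash
python3 - <<'E'
import cv2
i=cv2.imread("pics/w3.png")[155:250,165:310]
cv2.imwrite("pics/c3.png",cv2.resize(i,None,fx=5.5,fy=5.5,interpolation=cv2.INTER_CUBIC))
E
```

```text
(no output)
```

View pics/c3.png

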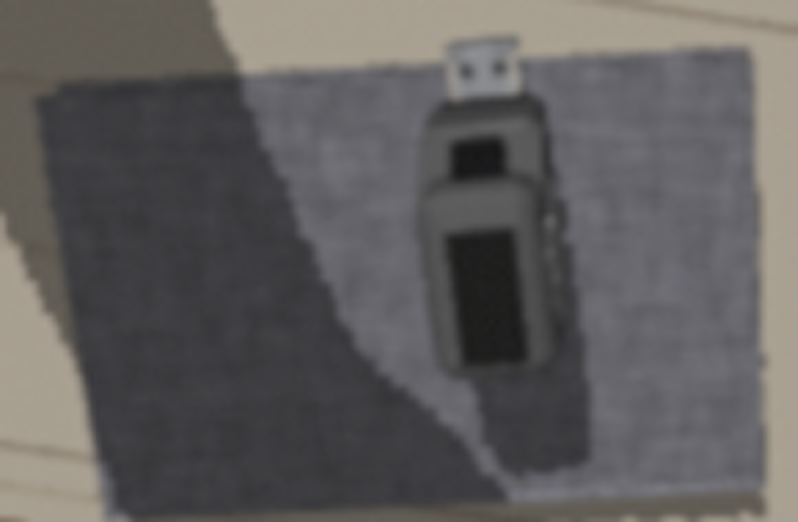

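```bash
python3 - <<'E'
from h import *
w=np.load("w3.npz"); p={k:w[k] for k in w}
f=lambda uv:np.array(uv)/5.5+[165,155]
T=pix2w(p,f([(425,183),(545,179),(437,375),(557,370)]),.084)
print(T.round(4)); d=(T[0]+T[1]-T[2]-T[3])/2; print("top len",np.linalg.norm(d),"yaw",np.degrees(np.arctan2(d[1],d[0])),"wid",np.linalg.norm(T[0]-T[1]))
cen=T.mean(0)
for y in(98,100,102):
  a=np.radians(y);print(y,"origin",cen[:2]+.0045*np.array([np.cos(a),np.sin(a)]))
H=pix2w(p,f([(446,43),(520,39)]),.0265).mean(0);print("hook outer",H)
B=pix2w(p,f([(38,100),(750,50)]),.022);d=B[1]-B[0];print("book",B.round(4),np.degrees(np.arctan2(d[1],d[0]))+90,np.linalg.norm(d))
d=cen-H;print("yaw hook->top",np.degrees(np.arctan2(-d[1],-d[0])),np.linalg.norm(d[:2]))
# two-view: tape top as seen from top camera
t=cap("top");print(w2pix(t,np.r_[T,[H]]).round(1)); cv2.imwrite("pics/t4.png",cv2.resize(t["img"][180:275,340:450],None,fx=6,fy=6,interpolation=cv2.INTER_CUBIC))
E
```

```text
[[ 0.5015 -0.29    0.084 ]
 [ 0.5301 -0.2842  0.084 ]
 [ 0.5108 -0.339   0.084 ]
 [ 0.5405 -0.3327  0.084 ]]
top len 0.04974223266991322 yaw 101.42861082721154 wid 0.02918259725011264
98 origin [ 0.52010403 -0.30704067]
100 origin [ 0.51994889 -0.30706524]
102 origin [ 0.51979471 -0.30709521]
hook outer [ 0.50751546 -0.26365849  0.0265    ]
book [[ 0.3877 -0.3008  0.022 ]
 [ 0.5799 -0.2549  0.022 ]] 103.42100053058356 0.19760893463349044
yaw hook->top 105.4422587458545 0.049630066173028294
[[381.2 224.8]
 [379.1 215.3]
 [397.3 222. ]
 [395.  212.1]
 [368.  224.3]]
```

View pics/t4.png

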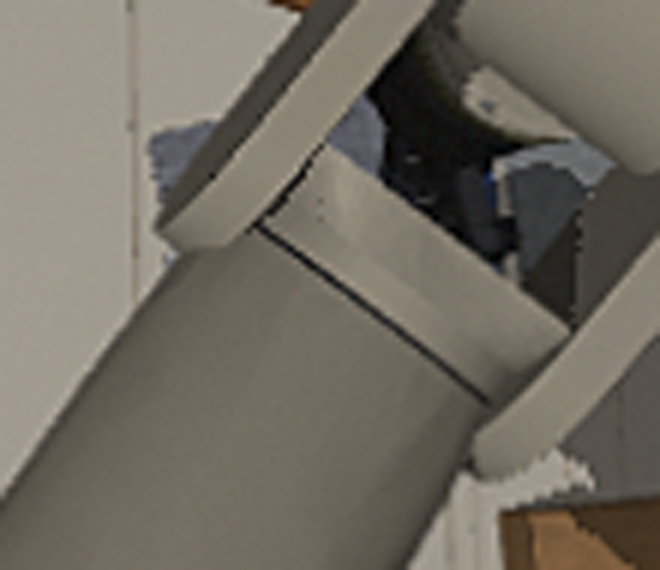

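The arm hides the tape in this top view, so I'll go by the wrist view: tape origin about (0.520, -0.307), yaw about 102–103°. I'll go lower and look again.

>>> carry_out([
  [0.0854, -0.0085, -0.0063, 0.032, -0.7],
  [0.0854, -0.0085, -0.0063, 0.032, -0.7],
  [0.0854, -0.0085, -0.0063, 0.032, -0.7],
  [0.0854, -0.0085, -0.0063, 0.032, -0.7],
  [0.0854, -0.0085, -0.0063, 0.032, -0.7],
  [0.0854, 0, 0, 0, 0],
  [0.0854, 0, 0, 0, 0],
])

```text
time_s: 5.45
ee_pos: [0.5216, -0.3129, 0.1315]
tool_rot: [0.624, 0.781, 0.0, -0.001]
contact_force: [-0.1, 0.0, -0.1]
grip_width: 0.0856
gripper_force: 0.0
```

```bash
python3 - <<'E'
from h import *
print(pose()[0],yaw())
p=cap("wrist")
np.savez("w5.npz",**{k:p[k] for k in("R","t","camera_matrix","k1","img")})
a=np.radians(103);print(w2pix(p,[(.520,-.307,.084),(.5105,-.264,.0265)]))
cv2.imwrite("pics/c5.png",cv2.resize(p["img"][140:340,165:395],None,fx=3,fy=3,interpolation=cv2.INTER_CUBIC))
E
```

```text
[ 0.52163916 -0.31290711  0.13151905] 102.74911245924123
[[277.04358055 208.92160117]
 [277.38986034 145.53624465]]
```

View pics/c5.png

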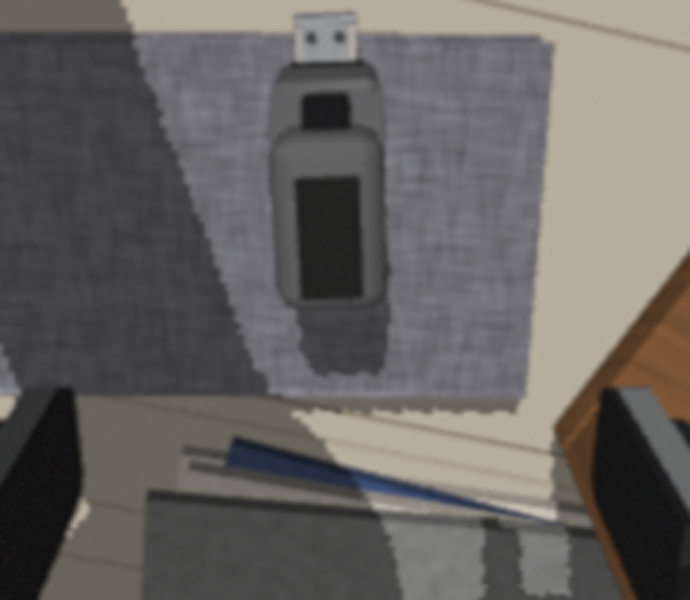

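```bash
python3 - <<'E'
from h import *
w=np.load("w5.npz"); p={k:w[k] for k in w}; w3=np.load("w3.npz"); p3={k:w3[k] for k in w3}
f=lambda uv:np.array(uv)/3+[165,140]; f3=lambda uv:np.array(uv)/5.5+[165,155]
def ray(p,uv):
    a=pix2w(p,uv,.0);b=pix2w(p,uv,.1);return a,b-a
# height of tape top and hook from two wrist views
for nm,u5,u3 in(("top",[(275,133),(382,130),(287,302),(385,300)],[(425,183),(545,179),(437,375),(557,370)]),("hook",[(293,15),(356,12)],[(446,43),(520,39)])):
    a,d=ray(p,f(u5)); b,e=ray(p3,f3(u3))
    for i in range(len(a)):
        A=np.c_[d[i],-e[i]]; s=np.linalg.lstsq(A,b[i]-a[i],rcond=None)[0]; print(nm,((a[i]+s[0]*d[i]+b[i]+s[1]*e[i])/2).round(4))
T=pix2w(p,f([(275,133),(382,130),(287,302),(385,300)]),.084); print(T.round(4),T.mean(0))
d=(T[0]+T[1]-T[2]-T[3]); print("yaw",np.degrees(np.arctan2(d[1],d[0])),np.linalg.norm(d)/2)
H=pix2w(p,f([(293,15),(356,12)]),.0265);print(H,H.mean(0))
d=H[1]-H[0];print("hookyaw",90+np.degrees(np.arctan2(d[1],d[0])))
d=H.mean(0)-T.mean(0);print(np.degrees(np.arctan2(d[1],d[0])),np.linalg.norm(d[:2]))
B=pix2w(p,f([(5,33),(540,38)]),.022);d=B[1]-B[0];print("book",90+np.degrees(np.arctan2(d[1],d[0])))
E
```

```text
top [ 0.4994 -0.2974  0.0569]
top [ 0.5298 -0.2898  0.0595]
top [ 0.5119 -0.3342  0.0935]
top [ 0.541  -0.3363  0.0725]
hook [ 0.4966 -0.2682  0.0132]
hook [ 0.5167 -0.2625  0.0182]
[[ 0.4999 -0.2907  0.084 ]
 [ 0.527  -0.2837  0.084 ]
 [ 0.5128 -0.3373  0.084 ]
 [ 0.5394 -0.3307  0.084 ]] [ 0.51976834 -0.31060912  0.084     ]
yaw 105.12125621287252 0.04849048997291294
[[ 0.49684991 -0.2665907   0.0265    ]
 [ 0.51594966 -0.26130132  0.0265    ]] [ 0.50639978 -0.26394601  0.0265    ]
hookyaw 105.47926062700516
105.98652678809394 0.04854033880466477
book 102.2613240873468
```

>>> carry_out([
  [0.0854, 0.0017, -0.0013, 0.015, -2.3],
  [0.0854, 0, 0, 0.02, 0],
  [0.0854, 0, 0, 0.02, 0],
  [0.0854, 0, 0, 0.02, 0],
  [0.0854, 0, 0, 0.012, 0],
  [0.0854, 0, 0, 0.0065, 0],
  [0.0854, 0, 0, 0, 0],
  [0.06, 0, 0, 0, 0],
  [0.045, 0, 0, 0, 0],
  [0.038, 0, 0, 0, 0],
], force=30)

```text
time_s: 6.33
ee_pos: [0.5209, -0.3123, 0.0395]
tool_rot: [0.608, 0.794, -0.0, 0.001]
contact_force: [0.4, -0.7, -0.4]
grip_width: 0.0518
gripper_force: 0.0
```

>>> carry_out([
  [0.034, 0, 0, 0, 0],
  [0.03, 0, 0, 0, 0],
  [0.025, 0, 0, 0, 0],
  [0.02, 0, 0, 0, 0],
  [0.02, 0, 0, 0, 0],
  [0.02, 0, 0, 0, 0],
], force=30)

```text
time_s: 6.83
ee_pos: [0.5204, -0.3122, 0.039]
tool_rot: [0.608, 0.794, -0.0, 0.001]
contact_force: [-1.1, 1.5, 5.7]
grip_width: 0.0311
gripper_force: 29.8
```

>>> carry_out([
  [0.02, 0, 0, -0.01, 0],
  [0.02, 0, 0, -0.02, 0],
  [0.02, 0, 0, -0.02, 0],
  [0.02, 0, 0, -0.02, 3.2],
  [0.02, 0, 0, -0.02, 3.2],
  [0.02, 0, 0, 0, 3.2],
  [0.02, 0, 0, 0, 3.2],
  [0.02, 0, 0, 0, 3.2],
  [0.02, 0, 0, 0, 0],
  [0.02, 0, 0, 0, 0],
], force=40)

```text
time_s: 7.67
ee_pos: [0.5201, -0.3118, 0.1282]
tool_rot: [0.712, 0.702, -0.0, -0.0]
contact_force: [-0.0, -0.3, -2.4]
grip_width: 0.0303
gripper_force: 40.0
```

```bash
python3 - <<'E'
from h import *
print(pose()[0],yaw(),to(.5205,.212,.13)); p=cap("wrist")
np.savez("w6.npz",**{k:p[k] for k in("R","t","camera_matrix","k1","img")})
cv2.imwrite("pics/c6.png",cv2.resize(p["img"][120:320,180:380],None,fx=3,fy=3,interpolation=cv2.INTER_CUBIC))
E
```

```text
[ 0.52012188 -0.31182185  0.12821681] 89.18653886871593 [ 0.52377489 -0.00705913 -0.00164059]
```

View pics/c6.png

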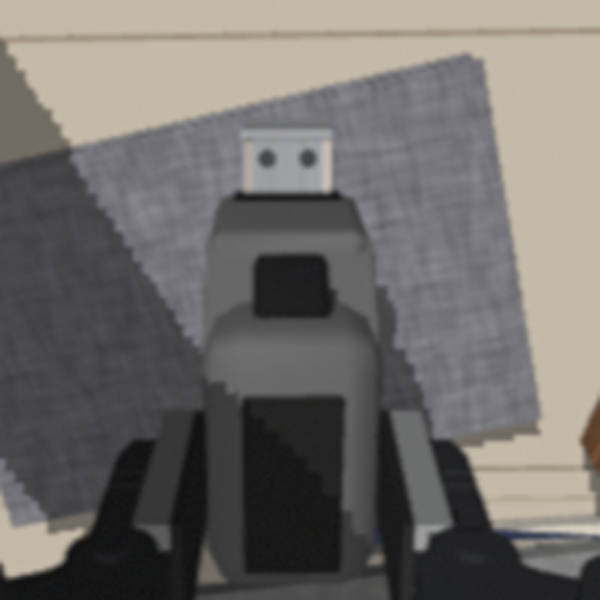

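```bash
python3 - <<'E'
from h import *
w=np.load("w6.npz"); p={k:w[k] for k in w}
p0,R=pose()
f=lambda uv:np.array(uv)/3+[180,120]
for nm,uv,z in(("outer top",[(242,138),(333,138)],-.0135),("outer bottom",[(242,128),(333,128)],-.026),("mouth",[(242,193),(333,193)],-.0135)):
    X=pix2w(p,f(uv),p0[2]+z); print(nm,((X-p0)@R*1000).round(1))
X=pix2w(p,f([(207,575),(375,575),(207,345),(378,345)]),p0[2]+.045);print(((X-p0)@R*1000).round(1))
print(to(.5205,.212,.13))
E
```

```text
outer top [[ 46.9 -11.   13.5]
 [ 47.    9.   13.5]]
outer bottom [[ 47.  -11.6  26. ]
 [ 47.    9.5  26. ]]
mouth [[ 34.6 -11.2  13.5]
 [ 34.6   9.2  13.5]]
[[-22.5 -15.5 -45. ]
 [-22.5  15.1 -45. ]
 [ 22.9 -14.1 -45. ]
 [ 23.   14.2 -45. ]]
[ 0.52381433 -0.00703002 -0.00171844]
```

>>> carry_out([
  [0.02, 0.02, 0, 0, 0],
  [0.02, 0.035, -0.0005, 0, 0],
  [0.02, 0.035, -0.0005, 0, 0],
  [0.02, 0.035, -0.0005, 0, 0],
  [0.02, 0.035, -0.0005, 0, 0],
  [0.02, 0.035, -0.0005, 0, 0],
  [0.02, 0.035, -0.0005, 0, 0],
  [0.02, 0.035, -0.0005, 0, 0],
  [0.02, 0.035, -0.0005, 0, 0],
  [0.02, 0.035, -0.0005, 0, 0],
])

```text
time_s: 8.55
ee_pos: [0.5208, 0.0247, 0.1283]
tool_rot: [0.712, 0.702, 0.0, 0.0]
contact_force: [1.7, 0.1, -2.1]
grip_width: 0.0306
gripper_force: 40.0
```

>>> carry_out([
  [0.02, 0.035, -0.0005, 0, 0],
  [0.02, 0.035, -0.0005, 0, 0],
  [0.02, 0.035, -0.0005, 0, 0],
  [0.02, 0.035, -0.0005, 0, 0],
  [0.02, 0.03, 0, 0, 0],
  [0.02, 0.02, 0, 0, 0],
  [0.02, 0, 0, 0, 0],
  [0.02, 0, 0, 0, 0],
  [0.02, 0, 0, 0, 0],
])

```text
time_s: 9.3
ee_pos: [0.522, 0.2125, 0.1281]
tool_rot: [0.712, 0.702, -0.0, 0.0]
contact_force: [-0.2, -0.4, -1.3]
grip_width: 0.0304
gripper_force: 40.0
```

>>> carry_out([
  [0.02, 0.003, 0, 0.015, 0],
  [0.02, 0.003, 0, 0.02, 0],
  [0.02, 0, 0, 0.015, 0],
  [0.02, 0, 0, 0.008, 0],
  [0.02, 0, 0, 0, 0],
  [0.02, 0, 0, 0, 0],
])

```text
time_s: 9.8
ee_pos: [0.5225, 0.2184, 0.0705]
tool_rot: [0.713, 0.701, 0.0, 0.0]
contact_force: [0.1, 0.6, -1.1]
grip_width: 0.0304
gripper_force: 40.0
```

```bash
python3 - <<'E'
from h import *
p0,R=pose();print(p0,yaw()); p=cap("wrist")
np.savez("w7.npz",**{k:p[k] for k in("R","t","camera_matrix","k1","img")})
print(w2pix(p,[(.4469,.2573,.027),(.5967,.2548,.027)]),w2pix(p,p0+R@[.047,-.001,.0135]))
cv2.imwrite("pics/c7.png",cv2.resize(p["img"][100:300,145:411],None,fx=3,fy=3,interpolation=cv2.INTER_CUBIC))
E
```

```text
[0.52250437 0.21842626 0.07050463] 89.0445545286982
[[177.24544855 171.08783272]
 [373.81128652 171.2478593 ]] [[275.81142826 165.87871768]]
```

View pics/c7.png

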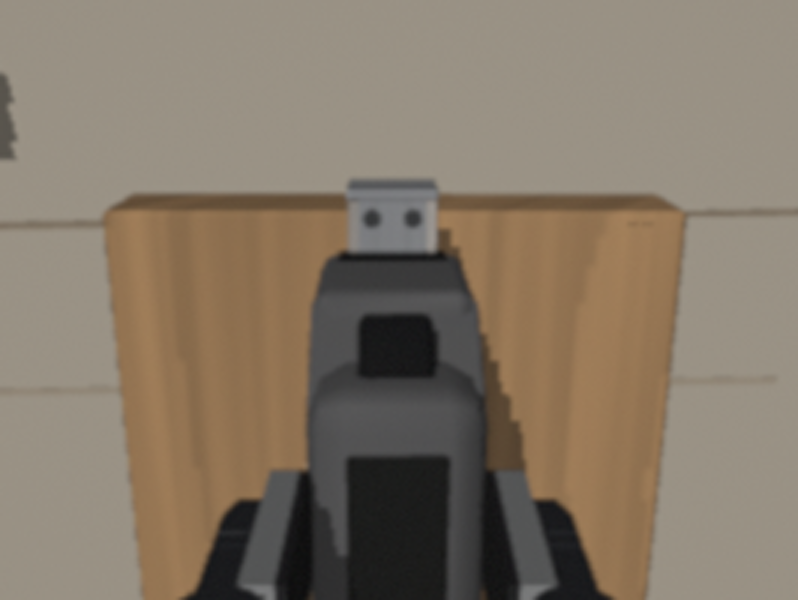

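The picture shows the board's end edge at crop row 210. The hook is past it (rows 182–195), centred and square, with about 6 mm clearance, so I'll descend.

>>> carry_out([
  [0.02, 0, 0, 0.008, 0],
  [0.02, 0, 0, 0.008, 0],
  [0.02, 0, 0, 0.005, 0],
  [0.02, 0, 0, 0.003, 0],
  [0.02, 0, 0, 0.0005, 0],
  [0.02, 0, 0, 0, 0],
  [0.02, 0, 0, 0, 0],
])

```text
time_s: 10.43
ee_pos: [0.5223, 0.2192, 0.0458]
tool_rot: [0.713, 0.701, 0.0, 0.0]
contact_force: [0.2, -0.5, -2.2]
grip_width: 0.0305
gripper_force: 40.0
```

>>> carry_out([
  [0.02, 0, 0, 0.001, 0],
  [0.02, 0, 0, 0, 0],
  [0.02, 0, 0, 0, 0],
])

```text
time_s: 10.68
ee_pos: [0.5222, 0.2191, 0.0447]
tool_rot: [0.713, 0.701, 0.0, 0.0]
contact_force: [0.1, 0.7, -2.5]
grip_width: 0.0303
gripper_force: 40.0
```

>>> carry_out([
  [0.02, 0, 0, 0.0005, 0],
  [0.02, 0, 0, 0, 0],
  [0.02, 0, 0, 0.0005, 0],
  [0.02, 0, 0, 0, 0],
  [0.02, 0, 0, 0, 0],
])

```text
time_s: 11.1
ee_pos: [0.5223, 0.2191, 0.0441]
tool_rot: [0.713, 0.701, 0.0, 0.0]
contact_force: [-1.7, -1.3, 3.5]
grip_width: 0.0302
gripper_force: 40.8
```

>>> carry_out([
  [0.02, 0, 0, 0.0005, 0],
  [0.02, 0, 0, 0, 0],
  [0.02, 0, 0, 0, 0],
])

```text
time_s: 11.35
ee_pos: [0.5223, 0.2191, 0.0441]
tool_rot: [0.713, 0.701, 0.0, 0.0]
contact_force: [-3.5, -1.1, 9.3]
grip_width: 0.0305
gripper_force: 41.3
```

>>> carry_out([
  [0.02, 0, 0, -0.0015, 0],
  [0.02, 0, 0, 0, 0],
  [0.02, -0.001, 0, 0, 0],
  [0.02, -0.002, 0, 0, 0],
  [0.02, -0.001, 0, 0, 0],
  [0.02, -0.001, 0, 0, 0],
  [0.02, -0.001, 0, 0, 0],
  [0.02, -0.001, 0, 0, 0],
  [0.02, -0.001, 0, 0, 0],
  [0.02, -0.001, 0, 0, 0],
])

```text
time_s: 12.18
ee_pos: [0.522, 0.21, 0.0446]
tool_rot: [0.713, 0.701, 0.0, -0.0]
contact_force: [0.2, 0.5, -2.6]
grip_width: 0.0302
gripper_force: 40.0
```

>>> carry_out([
  [0.02, -0.002, 0, 0, 0],
  [0.02, -0.003, 0, 0, 0],
  [0.02, -0.004, 0, 0, 0],
  [0.02, -0.005, 0, 0, 0],
  [0.02, -0.006, 0, 0, 0],
  [0.02, -0.006, 0, 0, 0],
  [0.02, -0.004, 0, 0, 0],
  [0.02, -0.002, 0, 0, 0],
  [0.02, 0, 0, 0, 0],
  [0.02, 0, 0, 0, 0],
])

```text
time_s: 13.02
ee_pos: [0.5215, 0.178, 0.0447]
tool_rot: [0.713, 0.701, -0.0, -0.0]
contact_force: [-0.7, 1.5, -2.9]
grip_width: 0.0302
gripper_force: 40.0
```

```bash
python3 - <<'E'
from h import *
p0,R=pose();print(p0,yaw(),get_obs()["contact_force"]); p=cap("wrist")
np.savez("w8.npz",**{k:p[k] for k in("R","t","camera_matrix","k1","img")})
print(w2pix(p,[(.4469,.2573,.027),(.5967,.2548,.027)]),w2pix(p,p0+R@[.033,-.001,.0135]))
cv2.imwrite("pics/c8.png",cv2.resize(p["img"][60:260,145:411],None,fx=3,fy=3,interpolation=cv2.INTER_CUBIC))
E
```

```text
[0.52145898 0.17801421 0.04465076] 89.07831988210849 [-0.7171778   1.51159116 -2.92015957]
[[158.49518262 116.20784689]
 [393.40820234 116.5501657 ]] [[275.82106031 186.62648964]]
```

View pics/c8.png

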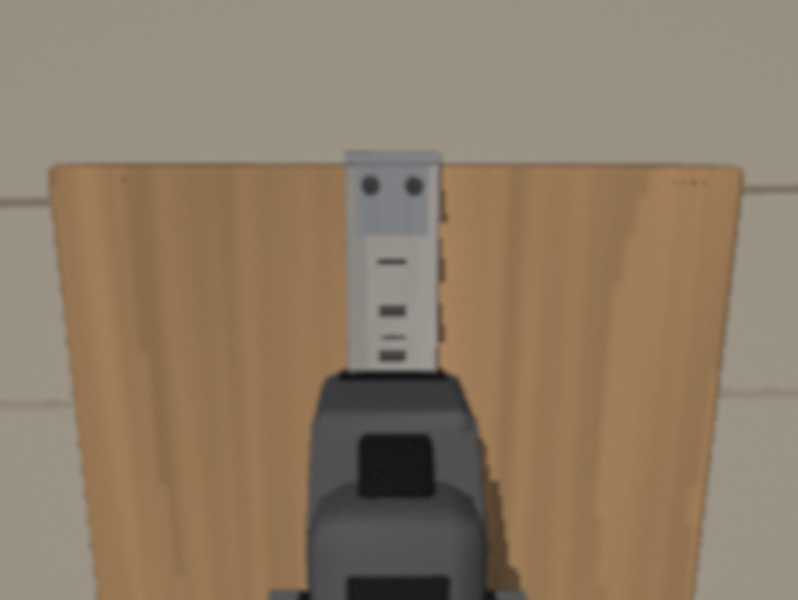

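The blade is drawn out about 34 mm with the hook (crop 345–440, 150–165) seated over the board's end edge at row 166. The mouth is at crop row 372 and everything is square. Now I'll work out the remaining distance.

```bash
python3 - <<'E'
from h import *
w=np.load("w8.npz"); p={k:w[k] for k in w}; p0,R=pose()
f=lambda uv:np.array(uv)/3+[145,60]
E=pix2w(p,f([(60,166),(735,167)]),.027); M=pix2w(p,f([(348,373),(438,373)]),.0305); O=pix2w(p,f([(346,153),(440,153)]),.0305)
for n,X in(("edge",E),("mouth",M),("hook outer",O)): print(n,X.round(4).tolist(),((X-p0)@R*1000).round(1).tolist())
print("span",(E-M).mean(0))
# automatic edge row profile (saturation) in w7,w8 beside the tape
for k in("w7","w8"):
    q=np.load(k+".npz"); h=cv2.cvtColor(q["img"],cv2.COLOR_BGR2HSV)
    for c in(220,330): s=h[95:185,c-8:c+8,1].mean(1); print(k,c,95+np.argmax(np.diff(s)),np.diff(s).max().round())
E
```

```text
edge [[0.4511, 0.2578, 0.027], [0.5945, 0.2554, 0.027]] [[78.5, -71.6, 17.6], [78.4, 71.8, 17.6]]
mouth [[0.5111, 0.2126, 0.0305], [0.5312, 0.2123, 0.0305]] [[34.3, -11.0, 14.1], [34.3, 9.2, 14.1]]
hook outer [[0.5121, 0.2594, 0.0305], [0.5316, 0.2591, 0.0305]] [[81.1, -10.6, 14.1], [81.1, 8.9, 14.1]]
span [ 0.00166786  0.04411859 -0.0035    ]
w7 220 164 34.0
w7 330 164 30.0
w8 220 114 44.0
w8 330 114 41.0
```

>>> carry_out([
  [0.02, -0.004, 0, 0, 0],
  [0.02, -0.008, 0, 0, 0],
  [0.02, -0.012, 0, 0, 0],
  [0.02, -0.012, 0, 0, 0],
  [0.02, -0.012, 0, 0, 0],
  [0.02, -0.012, 0, 0, 0],
  [0.02, -0.012, 0, 0, 0],
  [0.02, -0.012, 0, 0, 0],
  [0.02, -0.012, 0, 0, 0],
  [0.02, -0.012, 0, 0, 0],
])

```text
time_s: 13.9
ee_pos: [0.5197, 0.0688, 0.0447]
tool_rot: [0.713, 0.701, -0.0, -0.0]
contact_force: [0.0, 1.9, -2.6]
grip_width: 0.0302
gripper_force: 40.0
```

>>> carry_out([
  [0.02, -0.012, 0, 0, 0],
  [0.02, -0.012, 0, 0, 0],
  [0.02, -0.012, 0, 0, 0],
  [0.02, -0.012, 0, 0, 0],
  [0.02, -0.012, 0, 0, 0],
  [0.02, -0.012, 0, 0, 0],
  [0.02, -0.011, 0, 0, 0],
  [0.02, -0.009, 0, 0, 0],
  [0.02, -0.007, 0, 0, 0],
  [0.02, -0.004, 0, 0, 0],
])

```text
time_s: 14.73
ee_pos: [0.5181, -0.0339, 0.0446]
tool_rot: [0.713, 0.701, -0.0, -0.0]
contact_force: [-0.1, 1.9, -1.9]
grip_width: 0.03
gripper_force: 40.0
```

>>> carry_out([
  [0.02, -0.002, 0, 0, 0],
  [0.02, 0, 0, 0, 0],
  [0.02, 0, 0, 0, 0],
])

```text
time_s: 14.98
ee_pos: [0.5181, -0.0346, 0.0446]
tool_rot: [0.713, 0.702, 0.0, -0.0]
contact_force: [-0.6, 2.2, -3.2]
grip_width: 0.0305
gripper_force: 40.0
```

```bash
python3 - <<'E'
from h import *
p0,R=pose();print(p0,yaw(),get_obs()["contact_force"]); p=cap("wrist")
np.savez("w9.npz",**{k:p[k] for k in("R","t","camera_matrix","k1","img")})
g=p["img"]; h=cv2.cvtColor(g,cv2.COLOR_BGR2HSV)
print("pred end",w2pix(p,[(.4425,-.002,.027),(.5922,-.0048,.027)]),"mouth",w2pix(p,p0+R@[.0343,-.001,.0141]))
for c in(215,225,235,315,325,335):
    s=cv2.GaussianBlur(h[140:240,c-4:c+4,1].mean(1).astype(float)[:,None],(1,3),0)[:,0]; d=np.diff(s); i=np.argmin(d)
    r=140.5+i; print(c,r,d.min().round(), ((pix2w(p,[(c,r)],.027)-p0)@R*1000).round(1))
print("blade col",g[165:200,272:280].mean((1,2)).round().tolist())
t=cap("top")
# board left end in top picture
h=cv2.cvtColor(t["img"],cv2.COLOR_BGR2HSV); m=cv2.inRange(h,(5,70,60),(22,255,255))
print("top mask left/right per row",[(r,np.where(m[r,195:295])[0][[0,-1]]+195) for r in(200,205,230,235)])
E
```

```text
[ 0.51809962 -0.03463104  0.04461937] 89.10471673307069 [-0.63929128  2.21788704 -3.18046383]
pred end [[166.51986969 187.30319626]
 [384.41163363 188.13640205]] mouth [[275.82399021 184.52642589]]
215 186.5 -28.0 [[ 32.  -42.7  17.6]]
225 186.5 -29.0 [[ 32.  -35.9  17.6]]
235 186.5 -29.0 [[ 32.  -29.   17.6]]
315 186.5 -29.0 [[32.1 25.8 17.6]]
325 186.5 -29.0 [[32.1 32.7 17.6]]
335 186.5 -29.0 [[32.1 39.6 17.6]]
blade col [145.0, 144.0, 144.0, 144.0, 145.0, 145.0, 139.0, 108.0, 89.0, 125.0, 143.0, 145.0, 145.0, 144.0, 145.0, 145.0, 146.0, 138.0, 95.0, 43.0, 18.0, 34.0, 51.0, 57.0, 58.0, 58.0, 58.0, 58.0, 59.0, 59.0, 60.0, 65.0, 71.0, 80.0, 84.0]
top mask left/right per row [(200, array([205, 272])), (205, array([204, 271])), (230, array([203, 264])), (235, array([202, 263]))]
```

>>> carry_out([
  [0.02, -0.0014, 0, 0, 0],
  [0.02, 0, 0, 0, 0],
  [0.02, 0, 0, 0, 0],
  [0.02, 0, 0, 0, 0],
  [0.02, 0, 0, 0, 0],
  [0.02, 0, 0, 0, 0],
  [0.02, 0, 0, 0, 0],
  [0.02, 0, 0, 0, 0],
  [0.02, 0, 0, 0, 0],
  [0.02, 0, 0, 0, 0],
])

```text
time_s: 15.92
ee_pos: [0.5181, -0.0363, 0.0446]
tool_rot: [0.713, 0.701, 0.0, 0.0]
contact_force: [-1.3, 1.5, -1.8]
grip_width: 0.0303
gripper_force: 40.0
```

>>> carry_out([
  [0.02, 0, 0, 0, 0],
  [0.02, 0, 0, 0, 0],
  [0.02, 0, 0, 0, 0],
  [0.02, 0, 0, 0, 0],
  [0.02, 0, 0, 0, 0],
  [0.02, 0, 0, 0, 0],
  [0.02, 0, 0, 0, 0],
  [0.02, 0, 0, 0, 0],
  [0.02, 0, 0, 0, 0],
  [0.02, 0, 0, 0, 0],
])

```text
time_s: 16.75
ee_pos: [0.5181, -0.0363, 0.0446]
tool_rot: [0.713, 0.701, -0.0, -0.0]
contact_force: [0.2, 1.4, -2.3]
grip_width: 0.0302
gripper_force: 40.0
```

>>> carry_out([
  [0.02, 0, 0, 0, 0],
  [0.02, 0, 0, 0, 0],
  [0.02, 0, 0, 0, 0],
  [0.02, 0, 0, 0, 0],
  [0.02, 0, 0, 0, 0],
  [0.02, 0, 0, 0, 0],
  [0.02, 0, 0, 0, 0],
  [0.02, 0, 0, 0, 0],
])

```text
time_s: 17.42
ee_pos: [0.5181, -0.0363, 0.0446]
tool_rot: [0.713, 0.701, -0.0, 0.0]
contact_force: [-0.1, 1.1, -1.7]
grip_width: 0.0305
gripper_force: 40.0
```

>>> carry_out([
  [0.02, 0.004, 0, -0.0005, 0],
  [0.02, 0.007, 0, 0, 0],
  [0.02, 0.009, 0, 0, 0],
  [0.02, 0.009, 0, 0, 0],
  [0.02, 0.009, 0, 0, 0],
  [0.02, 0.009, 0, 0, 0],
  [0.02, 0.009, 0, 0, 0],
  [0.02, 0.009, 0, 0, 0],
  [0.02, 0.009, 0, 0, 0],
  [0.02, 0.009, 0, 0, 0],
])

```text
time_s: 18.25
ee_pos: [0.5194, 0.0477, 0.0451]
tool_rot: [0.713, 0.702, -0.0, -0.0]
contact_force: [0.0, 1.2, -2.6]
grip_width: 0.0299
gripper_force: 40.0
```

>>> carry_out([
  [0.02, 0.009, 0, 0, 0],
  [0.02, 0.009, 0, 0, 0],
  [0.02, 0.009, 0, 0, 0],
  [0.02, 0.009, 0, 0, 0],
  [0.02, 0.009, 0, 0, 0],
  [0.02, 0.009, 0, 0, 0],
  [0.02, 0.009, 0, 0, 0],
  [0.02, 0.009, 0, 0, 0],
  [0.02, 0.009, 0, 0, 0],
  [0.02, 0.009, 0, 0, 0],
])

```text
time_s: 19.08
ee_pos: [0.5209, 0.1376, 0.0451]
tool_rot: [0.713, 0.701, 0.0, 0.0]
contact_force: [0.3, 1.1, -3.4]
grip_width: 0.0303
gripper_force: 40.0
```

>>> carry_out([
  [0.02, 0.009, 0, 0, 0],
  [0.02, 0.009, 0, 0, 0],
  [0.02, 0.009, 0, 0, 0],
  [0.02, 0.009, 0, 0, 0],
  [0.02, 0.008, 0, 0, 0],
  [0.02, 0.007, 0, 0, 0],
  [0.02, 0.006, 0, 0, 0],
  [0.02, 0.005, 0, 0, 0],
  [0.02, 0.004, 0, 0, 0],
  [0.02, 0.003, 0, 0, 0],
])

```text
time_s: 19.92
ee_pos: [0.522, 0.2061, 0.0451]
tool_rot: [0.713, 0.701, 0.0, 0.0]
contact_force: [-0.6, 0.7, -3.2]
grip_width: 0.0303
gripper_force: 39.9
```

>>> carry_out([
  [0.02, 0.002, 0, 0, 0],
  [0.02, 0.002, 0, 0, 0],
  [0.02, 0.002, 0, 0, 0],
  [0.02, 0.002, 0, 0, 0],
  [0.02, 0.002, 0, 0, 0],
  [0.02, 0.001, 0, 0, 0],
  [0.02, 0, 0, 0, 0],
  [0.02, 0, 0, 0, 0],
])

```text
time_s: 20.58
ee_pos: [0.5221, 0.2167, 0.0451]
tool_rot: [0.713, 0.701, -0.0, 0.0]
contact_force: [0.7, -0.6, -1.5]
grip_width: 0.0304
gripper_force: 40.0
```

```bash
python3 - <<'E'
from h import *
p0,R=pose();print(p0,yaw(),get_obs()["contact_force"]); p=cap("wrist")
g=p["img"]; h=cv2.cvtColor(g,cv2.COLOR_BGR2HSV)
for c in(220,330):
    s=h[130:200,c-8:c+8,1].mean(1); r=130.5+np.argmax(np.diff(s)); print(c,r,((pix2w(p,[(c,r)],.027)-p0)@R*1000).round(1))
print("blade col from 155",g[155:195,272:280].mean((1,2)).round().tolist())
q=np.load("w7.npz");print("ref w7        ",q["img"][155:195,272:280].mean((1,2)).round().tolist())
E
```

```text
[0.52208596 0.21666071 0.04512244] 89.09366641915707 [ 0.72021792 -0.63162261 -1.4705541 ]
220 168.5 [[ 44.4 -38.6  18.1]]
330 168.5 [[44.4 35.5 18.1]]
blade col from 155 [144.0, 144.0, 145.0, 142.0, 126.0, 102.0, 89.0, 92.0, 116.0, 125.0, 123.0, 118.0, 121.0, 126.0, 126.0, 125.0, 122.0, 121.0, 121.0, 123.0, 125.0, 126.0, 126.0, 126.0, 126.0, 126.0, 127.0, 124.0, 106.0, 68.0, 30.0, 29.0, 50.0, 57.0, 58.0, 58.0, 58.0, 59.0, 58.0, 58.0]
ref w7         [144.0, 144.0, 145.0, 142.0, 126.0, 103.0, 89.0, 93.0, 116.0, 126.0, 123.0, 118.0, 121.0, 126.0, 126.0, 125.0, 122.0, 121.0, 121.0, 123.0, 125.0, 126.0, 126.0, 126.0, 126.0, 126.0, 126.0, 124.0, 106.0, 68.0, 31.0, 29.0, 49.0, 57.0, 58.0, 58.0, 58.0, 59.0, 58.0, 59.0]
```

```bash
python3 - <<'E'
from h import *
p=cap("wrist"); print("end face bottom now",pix2w(p,[(220,168.5),(330,168.5)],0.0).round(4))
q=np.load("w7.npz"); q={k:q[k] for k in q}; print("before",pix2w(q,[(220,164.5),(330,164.5)],0.0).round(4))
E
```

```text
end face bottom now [[0.4789 0.2566 0.    ]
 [0.563  0.2553 0.    ]]
before [[0.4747 0.2572 0.    ]
 [0.5678 0.2557 0.    ]]
```

>>> carry_out([
  [0.02, 0, 0, 0.0005, 0],
  [0.02, 0, 0, 0.0003, 0],
  [0.02, 0, 0, 0.0002, 0],
  [0.02, 0, 0, 0, 0],
  [0.02, 0, 0, 0, 0],
], force=30)

```text
time_s: 21.1
ee_pos: [0.5221, 0.2166, 0.0442]
tool_rot: [0.713, 0.701, -0.0, 0.0]
contact_force: [-1.1, -0.5, -0.6]
grip_width: 0.0303
gripper_force: 40.2
```

>>> carry_out([
  [0.02, 0, 0, 0.0002, 0],
  [0.032, 0, 0, 0, 0],
  [0.035, 0, 0, 0, 0],
  [0.04, 0, 0, 0, 0],
  [0.05, 0, 0, 0, 0],
  [0.065, 0, 0, 0, 0],
  [0.08, 0, 0, 0, 0],
  [0.08, 0, 0, 0, 0],
  [0.08, 0, 0, 0, 0],
], force=20)

```text
time_s: 21.85
ee_pos: [0.5221, 0.2167, 0.044]
tool_rot: [0.713, 0.701, 0.0, 0.0]
contact_force: [0.2, -0.5, -0.7]
grip_width: 0.08
gripper_force: 0.0
```

>>> carry_out([
  [0.08, 0, 0, -0.01, 0],
  [0.08, 0, 0, -0.02, 0],
  [0.08, 0, 0, -0.03, 0],
  [0.08, 0, 0, -0.03, 0],
  [0.08, 0, 0, -0.03, 0],
  [0.08, 0, 0, -0.03, 0],
  [0.08, 0, 0, -0.02, 0],
  [0.08, 0, 0, 0, 0],
  [0.08, 0, 0, 0, 0],
])

```text
time_s: 22.6
ee_pos: [0.5223, 0.2168, 0.2153]
tool_rot: [0.713, 0.702, 0.001, 0.001]
contact_force: [-1.0, -0.0, -0.7]
grip_width: 0.0801
gripper_force: 0.0
```

```bash
python3 - <<'E'
from h import *
p0,R=pose();print(p0)
p=cap("wrist")
for n in("tape","tape_hook","shelf"): print(n,[(x["location"],round(x["conf"],2)) for x in models.search_frame(n,p)[:1]])
g=cv2.cvtColor(p["img"],cv2.COLOR_BGR2GRAY)
P=w2pix(p,[(.5219,.2636,.0295),(.5219,.2486,.0295),(.5215,.2380,.089),(.5215,.187,.089)]);print(P.round(1))
c=int(round(P[0,0]));r=int(P[0,1]);print("col from",r-8,g[r-8:r+35,c-3:c+3].mean(1).round().tolist())
r=int(P[2:,1].mean());print("row from",c-35,g[r-2:r+3,c-35:c+36].mean(0).round().tolist())
E
```

```text
[0.52227844 0.21678957 0.21533264]
tape [([0.5215, 0.2298, 0.0837], 0.65)]
tape_hook [([0.6185, 0.4029, 0.0187], 0.31)]
shelf [([0.5159, 0.1374, 0.0244], 0.82)]
[[275.9 140.6]
 [276.1 153.2]
 [275.8 171.3]
 [276.6 217.4]]
col from 132 [137.0, 137.0, 137.0, 137.0, 138.0, 132.0, 112.0, 113.0, 122.0, 121.0, 116.0, 110.0, 105.0, 106.0, 114.0, 117.0, 118.0, 115.0, 98.0, 64.0, 48.0, 52.0, 58.0, 69.0, 75.0, 66.0, 44.0, 25.0, 21.0, 21.0, 21.0, 21.0, 22.0, 21.0, 24.0, 40.0, 56.0, 67.0, 74.0, 76.0, 77.0, 77.0, 77.0]
row from 241 [111.0, 110.0, 110.0, 111.0, 112.0, 111.0, 109.0, 110.0, 112.0, 114.0, 114.0, 113.0, 111.0, 111.0, 111.0, 111.0, 113.0, 114.0, 114.0, 105.0, 85.0, 69.0, 70.0, 73.0, 75.0, 73.0, 59.0, 35.0, 25.0, 25.0, 26.0, 25.0, 25.0, 26.0, 26.0, 26.0, 26.0, 26.0, 25.0, 25.0, 25.0, 26.0, 37.0, 56.0, 66.0, 63.0, 58.0, 53.0, 50.0, 61.0, 70.0, 71.0, 70.0, 68.0, 66.0, 64.0, 67.0, 81.0, 104.0, 116.0, 117.0, 114.0, 113.0, 113.0, 114.0, 116.0, 117.0, 117.0, 114.0, 111.0, 110.0]
```

```bash
python3 -c "
from plant import manip; print(manip.close_job())"
```

```text
the job is handed in; nothing more can be done
None
```

The board was measured with the hook over its left end and the mouth held level with its right end (to within about 2 mm by the camera) for about 2.3 s. The blade was eased back in gently, the tape was left upright on the board with its blade in, the board had not shifted by more than 1 mm, and the job was handed in at 22.6 s; no verdict was shown.

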